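Clamp an oak block under a hand-pumped hold-down

ROBOT

A 6-joint arm with a two-finger parallel gripper is mounted at the origin on a cart in front of the work surface, level with it; the furniture and walls round the work are solid. World frame = base frame: x ahead of the robot, y to its left, z up, the work surface at z = 0. Lengths are in m, angles in rad, forces in N, time in s.
With the tool pointing down it reaches from about 0.325 to 0.9 m from the base axis. Payload 6.1 kg.
Tool frame: the origin (TCP) lies on the centre line of the jaws, within the pads' length; the fingertips stand 14 mm ahead of it and the grasp point (between the pads) lies 5 mm behind it; z points along the fingers, y is the line along which they close (so a half turn about z gives the same grasp; the last joint's range is limited). The gripper opens to 87 mm and grips with 3 to 60 N. Pads are 19 mm wide; open, the fingers measure 117 mm over their backs; the gripper's body (75 mm by 190 mm) begins 51 mm behind the grasp point.
Start: joints at [1.086, 0.22, 1.526, -0, 1.395, -0.126], TCP at [0.219, 0.585, 0.206] pointing down, gripper open.
Joint ranges: [-2.98, 2.98], [-0.91, 2.08], [0.09, 2.57], [-1.24, 4.39], [0.2, 2.65], [-2.68, 2.68]. Speed limits (rad/s): [2.57, 2.57, 3.01, 3.14, 3.14, 3.14].

INTERFACE

Orientations are given as a unit quaternion [w, x, y, z].
In Python, from rig import * gives the robot as it stands. The module is installed in compiled form; this text tells all that it offers.
- The arm moves only by the shell command python3 -m inch 'ROWS'. ROWS is JSON, a list that holds one entry, the list of rows, each a list of 7 numbers: the turn, a rotation vector about the world's x, y, z as a fraction of full scale, then the shift along the world's x, y, z as a fraction of full scale, then the closure, from 0 (fully open) to 1 (shut). In form: [[[rx, ry, rz, dx, dy, dz, fingers], ...]]. A call has 1 to 20 rows; each row shifts and turns the commanded pose from where the row before left it; what a row does not reach is not made up. Full scale, the value 1, is 0.05 m for a shift and 5 degrees for a turn. A row lasts 1/10 s, in which the tool goes at most 50 mm and 8.59 degrees, less where a joint would pass 70% of its speed; a pose out of reach is approached as far as the arm can. A call with a number of a shift or a turn outside -1 to 1 is refused whole. A call with a gripper value outside its range is refused whole. The fingers move at their own pace and stop on an object; the grip force is fixed at half the most. Time passes only in rows, so rows that do not move let the fingers close. It gives the time, the measured TCP pose, the force, the opening and the grip force at its end, in the units of the state.
- get_state(): the state, without advancing time (a new reading comes with each control period).
- capture(name): name is "scene" or "side" or "wrist"; returns the picture (480x640x3 uint8, red, green, blue); there is no depth.
- camera_info(name): a dict with "fov_y" (degrees; the focal length in pixels is half the picture's height over the tangent of half this angle, whatever the lens; pixels are square), "cx", "cy" (the principal point, pixels), "cam_to_world" (4x4, takes a point from camera to world coordinates); the wrist camera has in their place "hand_eye" (4x4, takes a point from camera to tool coordinates, whose origin is the TCP and whose axes are the flange's). Camera axes: x right, y down, z forward; pixel columns grow to the right and rows downward; lengths in m; the calibration is good to about 2 mm. The wrist camera is an equidistant fisheye: a pixel r from the principal point sees the ray r / f radians off the axis. A picture is of the moment at which its call begins: read the wrist's pose just before it. camera_info takes no time and is no camera call.
- finish_job(): hands the job in; it is judged then, once.
Trained networks look in the newest picture that a camera, given by its name, has taken for a name from the list of things; names that differ only in an ending like _2 or _b are one class to them, and where a whole thing is asked for, a point or a joint stands for the part that bears it (a point fixed in the world has none). Each returns a list of dicts, best first, with "p" (0 to 1); they miss things now and then, are a little off and sometimes report something else, mostly with a low value. They report only what shows in the picture. A call takes as long as a camera call. They do not tell look-alikes from the thing itself.
- find_in(camera, name): "extent" ([left, top, width, height] in pixels, round what is visible of it).
- landmark_of(camera, name): "position" ([column, row] in pixels: a listed point, or the origin of a listed thing).
The state is a dict: "t": time; "qpos": joint angles; "joint_vel": joint speeds; "joint_efforts": joint torques, N m; "position": TCP position; "eef_rot": TCP orientation; "ft_force": force on the tool from outside, world axes, zero at the start; "moment": the same for the moment, N m; "width": finger opening in m; "finger_force": force on a finger pad.
Only numpy, scipy, OpenCV 4.12 (cv2) and the standard library are available. Lean on these libraries where they do the work, as an engineer would, in place of code of your own. Each camera call takes 0.05 s, during which the arm holds its last target. There are 200 camera calls.

TASK

Clamp the oak block in the hold-down unit with your fingertips alone, picking nothing up: push the block along its channel until it is home against the rear stop, swing the yellow-knobbed release lever to the left until it is fully closed, then pump the black plunger, all the way down and right back up each time, until the red indicator pin above the clamp foot pops fully out. Stop pumping once it is out, and leave the other tools on the bench where they lie.

Things in the scene. Friction and masses are not known exactly. Their poses are not given: they have to be found in the camera images.
- clamp_unit: Hold-down clamp with hand pump, screwed to the bench. Origin at bench height under the centre of its dark base plate (230 x 220 x 12 mm); x to its rear, y to its left, z up. Right half: work channel along x. Left half: blue pump block, x -76..76, y 40..96, top at z 48 mm, bearing plunger (x 35, y 68) and lever. 2 to 5 full strokes are needed; with the lever open, or no block under the foot, pumping is no use.
- rear_stop (a point): Foot of the steel rear stop, on the channel's floor (z 12 mm) and centre line: x 70, y -50 mm in the unit's frame; the stop faces the unit's front and is 40 mm high. The channel runs from here 182 mm to the front between two steel rails 53 mm apart and 10 mm high.
- clamp_head (a point): Centre of the underside of the blue clamp head, x 45, y -50, z 168 mm in the unit's frame; the head is 50 mm in diameter, on a 216 mm high column behind the stop. From it hangs a rod with a dark steel barrel (30 mm in diameter) and under that, on a spring, a black rubber foot (31 mm), whose face starts 24 to 52 mm above the top of the block. Nothing here needs touching.
- oak_block: Oak offcut 110 (x) x 45 (y) x 45 (z) mm, 0.11 to 0.23 kg, loose in the channel. Origin at the centre of its underside, x along its length and the channel. It starts 35 to 70 mm short of the rear stop; fully home its origin is at x 15, y about -50, z 12 mm in the unit's frame. It slides under 1 to 2 N.
- plunger_top (a point): Centre of the top of the plunger's black mushroom cap, 46 mm in diameter (the flat 36 mm), 135 mm above the bench when up. It goes straight down by 20 mm. Pressing takes 4 to 7 N idle, 9 to 14 N while the foot goes down, up to 20 N while it tightens on the block, more only at the bottom of the stroke.
- plunger (a joint): How far the plunger is pressed, in m: 0 up, 0.020 fully down. A spring lifts it back in about 0.3 s. With the valve closed a full stroke (down to 0.020 and back to 0) lowers the foot by about 14 mm, a short one by less; strokes under 8 mm, or strokes that do not come back up, do nothing. The foot stays down by itself.
- lever_knob (a point): Centre of the yellow upright knob at the end of the release lever: 18 mm in diameter, from 62 to 95 mm above the bench (this point is at 80 mm), 48 mm from the lever's axis.
- valve_axis (a point): Axis of the release valve and its lever, vertical, at x -45, y 68 mm in the unit's frame; this point is at the lever's underside, 58 mm above the bench.
- release_lever (a joint): Angle of the release lever in rad. At 0 (open) it points to the unit's front (-x); the angle grows as it swings clockwise seen from above, by the front left, to 1.5 (fully closed), where it points to the unit's left (+y) and meets its end stop. It starts at 0 to 0.35, stays where it is left and moves under about 1.5 N at the knob. The valve shuts from 1.25 on.
- pin (a joint): How far the red indicator pin (11 mm in diameter) stands out, in m: 0 in, when 2 mm of red shows outside the brass gland on the right side (-y) of the dark steel barrel over the foot; 0.016 fully out, when 18 mm shows. A catch holds it in and lets it pop out in one go when the foot is tight on the block; it then stays out.
- pin_tip (a point): Outer end of the red pin, on its axis. With the pin in it is 23 mm to the right (-y) of the clamp rod's axis and 46 mm above the foot's face; it goes down with the barrel and out to the right with the pin.
- foot (a joint): How far the spring above the rubber foot is compressed, in m: 0 while the foot hangs free, more once it bears on the block. The pin pops at 0.005 to 0.008; the stroke that pops it can bring it to 0.021; beyond 0.024 the clamp is overtightened.
- spanner: Small steel combination spanner 189 x 22 x 6 mm, lying loose on the bench along the right side of the unit. Not to be disturbed. Origin at the centre of its underside.
- screwdriver: Red-handled screwdriver 222 x 29 x 29 mm, loose on the bench in front of the unit. Not to be disturbed. Origin at the centre of its underside.
- sanding_block: Cork sanding block 66 x 111 x 26 mm, loose on the bench to the left. Not to be disturbed. Origin at the centre of its underside.
- pencil: Green pencil 136 mm long, 7 mm thick, loose on the bench to the left. Not to be disturbed. Origin at the centre of its underside.
- hammer_a: Claw hammer 310 x 130 x 29 mm, loose on the bench to the right. Not to be disturbed. Origin at the centre of its underside.
Things that resemble listed ones, but are neither listed nor needed, are in the scene too. Leave any orange look-alike of the oak_block alone.

How it is judged:
By the outcome, as a careful person would: the job done as asked, in the order asked, and still so for the second after the job is handed in, with the robot touching nothing.
It also fails if it takes over 64 s, if anything falls off the work surface, if the arm or the gripper's body presses on something with over 40 N, if the wrist force passes 120 N, or if a joint passes its speed limit or range.

## Working session

There is one attempt and no reset: what is moved stays moved. The work goes in short steps, Python scripts to look and compute and a shell command to move; the robot and the scene stay as the last step left them, time stands still between calls to the robot, and variables do not carry over. Pictures are saved under pics/ and viewed, at most 10 in all, crops included, and the job is handed in when it is done.

```bash
mkdir -p pics; cat > h.py <<'E'
from rig import *
import numpy as np, cv2
from scipy.spatial.transform import Rotation as R
def save(cam,name):
    im=capture(cam); cv2.imwrite('pics/%s.png'%name, im[:,:,::-1]); return im
def K(cam):
    i=camera_info(cam); return i, 240/np.tan(np.radians(i['fov_y'])/2)
def ray(cam,px):
    i,f=K(cam); T=np.array(i['cam_to_world']); d=np.array([(px[0]-i['cx'])/f,(px[1]-i['cy'])/f,1])
    return T[:3,3],T[:3,:3]@d
def atz(cam,px,z):
    o,d=ray(cam,px); return o+d*(z-o[2])/d[2]
def proj(cam,p):
    i,f=K(cam); T=np.array(i['cam_to_world']); c=T[:3,:3].T@(np.array(p)-T[:3,3])
    return np.array([i['cx']+f*c[0]/c[2], i['cy']+f*c[1]/c[2]])
E
python3 - <<'E'
from h import *
for c in ('scene','side'):
    save(c,c+'0'); i=camera_info(c); print(c,i['fov_y'],np.round(i['cam_to_world'],3).tolist())
    for n,z in [('clamp_unit',0),('rear_stop',.012),('clamp_head',.168),('oak_block',.012),('plunger_top',.135),('lever_knob',.08),('valve_axis',.058),('pin_tip',.12),('spanner',0),('screwdriver',0)]:
        for d in landmark_of(c,n)[:2]:
            print(n,round(d['p'],2),np.round(d['position']),np.round(atz(c,d['position'],z),3))
s=get_state(); print(s['t'],s['position'],s['eef_rot'])
E
```

```text
scene 53.62832890906175 [[0.892, -0.243, 0.382, 0.043], [-0.452, -0.454, 0.768, -1.091], [-0.013, -0.857, -0.515, 0.707], [0.0, 0.0, 0.0, 1.0]]
clamp_unit 0.67 [388. 288.] [ 0.597 -0.336  0.   ]
rear_stop 0.68 [421. 292.] [ 0.646 -0.397  0.012]
clamp_head 0.91 [422. 237.] [ 0.632 -0.396  0.168]
clamp_head 0.38 [287. 338.] [ 0.246 -0.55   0.168]
oak_block 0.67 [338. 243.] [ 0.577 -0.114  0.012]
oak_block 0.65 [381. 300.] [ 0.547 -0.379  0.012]
plunger_top 0.83 [393. 223.] [ 0.648 -0.267  0.135]
plunger_top 0.55 [420. 236.] [ 0.667 -0.349  0.135]
lever_knob 0.78 [340. 250.] [ 0.517 -0.238  0.08 ]
valve_axis 0.89 [362. 254.] [ 0.573 -0.25   0.058]
spanner 0.63 [406. 327.] [ 0.554 -0.47   0.   ]
screwdriver 0.8 [285. 338.] [ 0.306 -0.38   0.   ]
side 54.073331270164395 [[0.921, -0.183, 0.345, 0.011], [-0.39, -0.38, 0.839, -1.368], [-0.022, -0.907, -0.421, 0.719], [0.0, 0.0, 0.0, 1.0]]
rear_stop 0.98 [395. 287.] [ 0.656 -0.404  0.012]
rear_stop 0.73 [376. 313.] [ 0.543 -0.492  0.012]
clamp_head 0.89 [393. 236.] [ 0.649 -0.387  0.168]
oak_block 0.83 [357. 293.] [ 0.547 -0.383  0.012]
oak_block 0.6 [329. 244.] [ 0.603 -0.071  0.012]
plunger_top 0.69 [372. 232.] [ 0.647 -0.281  0.135]
valve_axis 0.83 [343. 258.] [ 0.564 -0.259  0.058]
spanner 0.63 [361. 290.] [ 0.572 -0.359  0.   ]
spanner 0.52 [375. 315.] [ 0.547 -0.482  0.   ]
screwdriver 0.89 [279. 317.] [ 0.313 -0.386  0.   ]
1.1 [0.2194771  0.58520755 0.20595088] [-4.85061329e-06  1.78444934e-01  9.83949900e-01  1.33827849e-05]
```

View pics/scene0.png

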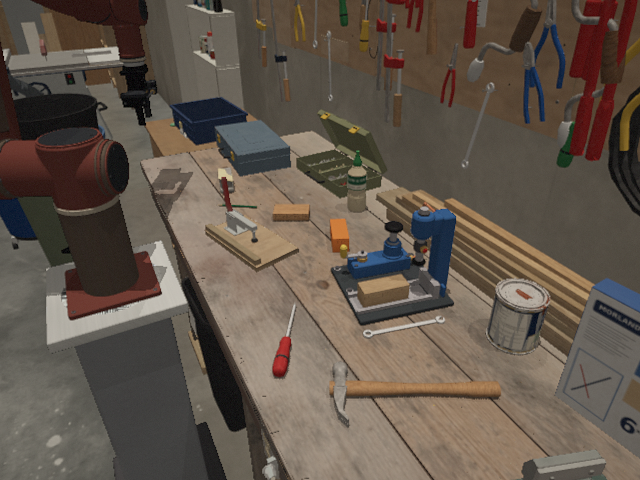

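View pics/side0.png

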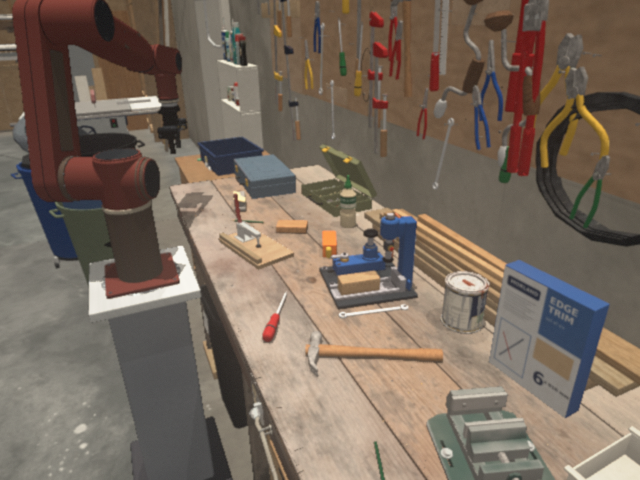

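Both views show the unit at about pixel (395,275) in the scene view. It is yawed about -14° and has the oak block in its channel. The orange look-alike is at (340,235), and the screwdriver is in front of the unit. I'll move the wrist camera above the unit.

```bash
python3 -m inch '[[[0,0,0,0.1,-0.3,1,1],[0,0,0,0.1,-0.5,1,1],[0,0,0,0.3,-1,0.8,1],[0,0,0,0.3,-1,0.5,1],[0,0,0,0.3,-1,0.4,1],[0,0,0,0.3,-1,0.3,1],[0,0,0,0.3,-1,0,1],[0,0,0,0.3,-1,0,1],[0,0,0,0.3,-1,0,1],[0,0,0,0.3,-1,0,1],[0,0,0,0.3,-1,0,1],[0,0,0,0.3,-1,0,1],[0,0,0,0.3,-1,0,1],[0,0,0,0.3,-1,0,1],[0,0,0.5,0.3,-1,0,1],[0,0,0.5,0.3,-1,0,1],[0,0,0.3,0.3,-1,0,1],[0,0,0,0.3,-1,0,1],[0,0,0,0.3,-0.6,0,1],[0,0,0,0,0,0,1]]]'
cat >> h.py <<'E'
def wray(px,s):
    i=camera_info('wrist'); f=240/np.tan(np.radians(i['fov_y'])/2); H=np.array(i['hand_eye'])
    q=s['eef_rot']; Rt=R.from_quat([q[1],q[2],q[3],q[0]]).as_matrix()
    v=np.array([px[0]-i['cx'],px[1]-i['cy']]); r=np.hypot(*v); a=r/f
    d=np.array([*(v/max(r,1e-9)*np.sin(a)),np.cos(a)])
    return np.array(s['position'])+Rt@H[:3,3], Rt@H[:3,:3]@d
def watz(px,z,s):
    o,d=wray(px,s); return o+d*(z-o[2])/d[2]
E
python3 - <<'E'
from h import *
s=get_state(); save('wrist','w1'); print(s['t'],s['position'],s['eef_rot'],s['qpos'],s['width'],s['ft_force'])
for n,z in [('clamp_unit',0),('rear_stop',.012),('clamp_head',.168),('oak_block',.012),('plunger_top',.135),('lever_knob',.08),('valve_axis',.058)]:
    for d in landmark_of('wrist',n)[:2]: print(n,round(d['p'],2),np.round(d['position']),np.round(watz(d['position'],z,s),3))
E
```

```text
t: 3.1
position: [0.468, -0.2315, 0.3802]
eef_rot: [-0.001, 0.124, 0.992, 0.0]
ft_force: [-0.5, 0.9, -0.5]
width: 0.0006
finger_force: 0.0
3.1 [ 0.4679531  -0.23153653  0.38016401] [-1.09229078e-03  1.24430148e-01  9.92227754e-01  1.74136521e-04] [-6.10092788e-01 -8.01708293e-02  1.52277771e+00 -7.17149838e-04
  1.70108052e+00 -1.93147440e+00] 0.0005823193508941907 [-0.53741556  0.93730446 -0.47978882]
clamp_unit 0.88 [271. 277.] [ 0.598 -0.332  0.   ]
clamp_head 0.2 [271. 280.] [ 0.539 -0.296  0.168]
oak_block 0.97 [415. 242.] [ 0.592 -0.093  0.012]
oak_block 0.74 [232. 262.] [ 0.553 -0.383  0.012]
lever_knob 0.76 [311. 233.] [ 0.521 -0.243  0.08 ]
valve_axis 0.75 [309. 260.] [ 0.565 -0.258  0.058]
```

View pics/w1.png

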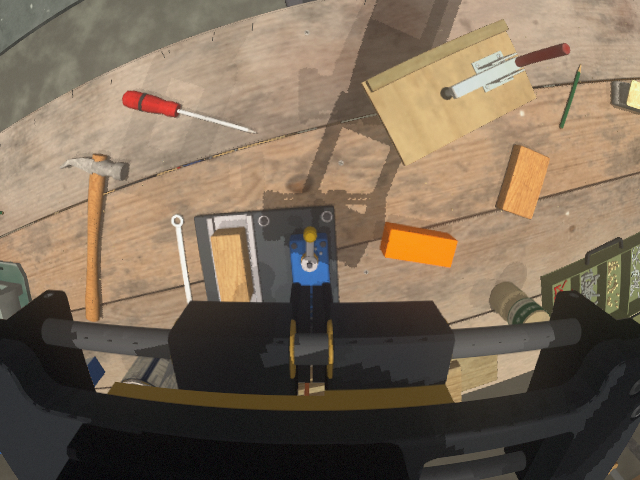

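The wrist view shows the unit's front plate corners at about (196,217) and (336,206). The oak block's front end is at (227,229), the knob at (311,233) and the valve axis at (309,260). I'll fit the unit's pose from these.

```bash
python3 - <<'E'
from h import *
from scipy.optimize import least_squares
s=get_state()
obs=[(watz((196,217),.012,s),(-.115,-.11)),(watz((336,206),.012,s),(-.115,.11)),(watz((309,260),.058,s),(-.045,.068)),
(atz('scene',(421,292),.012),(.07,-.05)),(atz('side',(395,287),.012),(.07,-.05)),(atz('scene',(393,223),.135),(.035,.068)),(atz('side',(372,232),.135),(.035,.068)),(atz('scene',(362,254),.058),(-.045,.068)),(atz('side',(343,258),.058),(-.045,.068)),(atz('scene',(422,237),.168),(.045,-.05)),(atz('side',(393,236),.168),(.045,-.05))]
f=lambda v:np.concatenate([np.array([[np.cos(v[2]),-np.sin(v[2])],[np.sin(v[2]),np.cos(v[2])]])@np.array(u)+v[:2]-o[:2] for o,u in obs])
r=least_squares(f,[.6,-.33,-.2],loss='soft_l1',f_scale=.004); v=r.x
print(v,np.round(r.fun.reshape(-1,2)*1000).tolist())
M=np.array([[np.cos(v[2]),-np.sin(v[2])],[np.sin(v[2]),np.cos(v[2])]])
inv=lambda p:np.round(M.T@(p[:2]-v[:2])*1000)
print('knob',inv(watz((311,233),.08,s)))
for p in [(213,230),(241,228)]: print('blk front top',inv(watz(p,.057,s)))
for n,u in [('push start',(-.145,-.05)),('home',(-.0495,-.05)),('plunger',(.035,.068)),('knobclosed',(-.0484,.1159))]: print(n,M@u+v[:2])
np.save('unit.npy',v); print(2*np.degrees(np.arctan2(s['eef_rot'][2],s['eef_rot'][1]))-90)
E
python3 - <<'E'
import cv2
im=cv2.imread('pics/w1.png')[190:310,170:350]
cv2.imwrite('pics/w1c.png',cv2.resize(im,None,fx=4,fy=4,interpolation=2))
E
```

```text
[ 0.59804854 -0.33227319 -0.21686591] [[-9.0, -2.0], [1.0, -3.0], [3.0, -3.0], [8.0, 1.0], [-1.0, 6.0], [1.0, -5.0], [1.0, 8.0], [-3.0, -5.0], [6.0, 4.0], [-1.0, 6.0], [-17.0, -1.0]]
knob [-95.  74.]
blk front top [-97. -67.]
blk front top [-98. -25.]
push start [ 0.44568643 -0.34990237]
home [ 0.53894949 -0.3704511 ]
plunger [ 0.64686028 -0.27339693]
knobclosed [ 0.57572043 -0.20867373]
76.02804596428382
```

View pics/w1c.png

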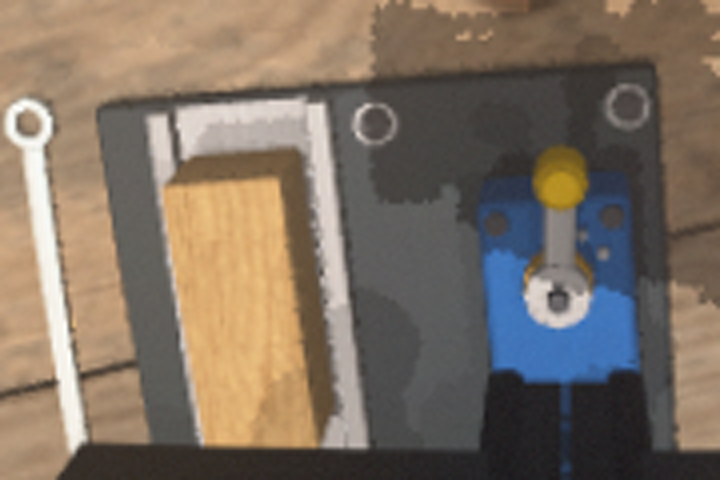

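```bash
python3 -m inch '[[[0,0,0,1,-0.5,0,1],[0,0,0,1,-0.5,0,1],[0,0,0,1,-0.5,0,1],[0,0,0,0.8,-0.3,0,1],[0,0,0,0,0,0,1]]]'
python3 - <<'E'
from h import *
s=get_state(); im=save('wrist','w2'); print(s['t'],s['position'])
for n,z in [('clamp_unit',0),('rear_stop',.012),('clamp_head',.168),('oak_block',.012),('plunger_top',.135),('lever_knob',.08),('valve_axis',.058)]:
    for d in landmark_of('wrist',n)[:1]: print(n,round(d['p'],2),np.round(d['position']),np.round(watz(d['position'],z,s),3))
x0=190;cv2.imwrite('pics/w2c.png',cv2.resize(im[120:320,x0:x0+260,::-1],None,fx=3,fy=3,interpolation=2))
E
```

```text
t: 4.0
position: [0.645, -0.3106, 0.3745]
eef_rot: [-0.004, 0.122, 0.993, 0.002]
ft_force: [-0.6, 0.2, -2.6]
width: 0.0007
finger_force: 0.0
4.0 [ 0.6450109  -0.31059768  0.37451544]
clamp_unit 0.97 [290. 162.] [ 0.601 -0.33   0.   ]
rear_stop 0.93 [258. 212.] [ 0.661 -0.394  0.012]
clamp_head 0.89 [234. 217.] [ 0.634 -0.392  0.168]
oak_block 0.98 [442. 127.] [ 0.6   -0.095  0.012]
plunger_top 0.68 [343. 198.] [ 0.648 -0.272  0.135]
lever_knob 0.66 [338.  89.] [ 0.52  -0.243  0.08 ]
valve_axis 0.88 [332. 124.] [ 0.562 -0.259  0.058]
```

View pics/w2c.png

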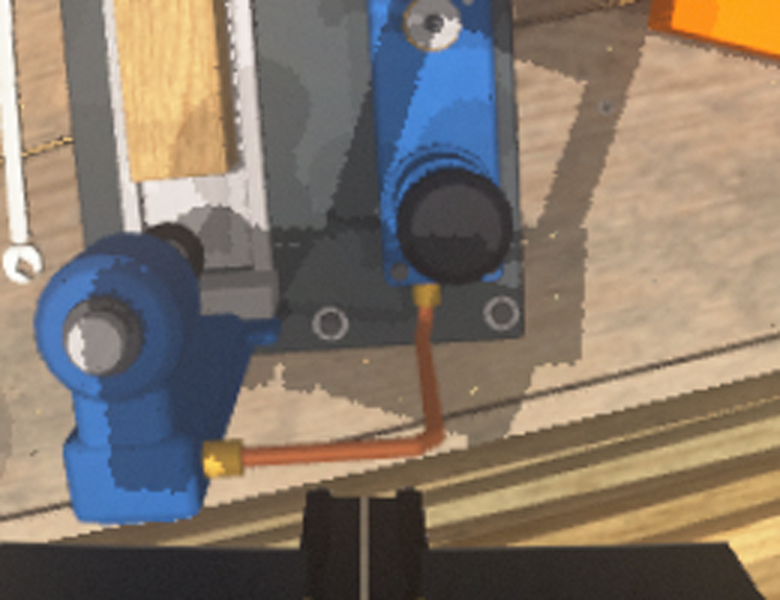

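```bash
python3 - <<'E'
import cv2
im=cv2.imread('pics/w2.png')[50:250,190:390]
cv2.imwrite('pics/w2d.png',cv2.resize(im,None,fx=3,fy=3,interpolation=2))
E
```

```text
(no output)
```

View pics/w2d.png

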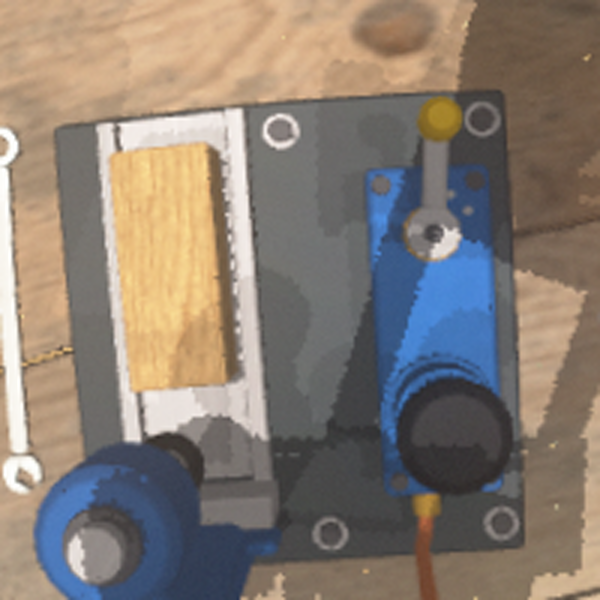

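```bash
python3 - <<'E'
from h import *
from scipy.optimize import least_squares
s=get_state()
W=lambda a,b,z:watz((190+a/3,50+b/3),z,s)
obs=[(W(58,130,.012),(-.115,-.11)),(W(503,92,.012),(-.115,.11)),(W(523,545,.012),(.115,.11)),(W(488,167,.048),(-.076,.096)),(W(366,171,.048),(-.076,.04)),(W(455,433,.133),(.035,.068))]
f=lambda v:np.concatenate([np.array([[np.cos(v[2]),-np.sin(v[2])],[np.sin(v[2]),np.cos(v[2])]])@np.array(u)+v[:2]-o[:2] for o,u in obs])
r=least_squares(f,[.6,-.33,-.2]); v=r.x
print(v,np.round(r.fun.reshape(-1,2)*1000).tolist())
M=np.array([[np.cos(v[2]),-np.sin(v[2])],[np.sin(v[2]),np.cos(v[2])]])
inv=lambda p:np.round(M.T@(p[:2]-v[:2])*1000)
print('knob',inv(W(439,118,.095)))
for p in [(110,152),(208,143),(133,390),(232,380)]: print('blk',inv(W(*p,.057)))
for n,u in [('push start',(-.145,-.05)),('home',(-.0495,-.05)),('plunger',(.035,.068)),('knobclosed',(-.0484,.1159))]: print(n,M@u+v[:2])
np.save('unit.npy',v); print(s['position'],2*np.degrees(np.arctan2(s['eef_rot'][2],s['eef_rot'][1]))-90)
E
```

```text
[ 0.59970457 -0.3337047  -0.18014355] [[-1.0, 0.0], [-0.0, 0.0], [-0.0, 1.0], [-1.0, 0.0], [0.0, -1.0], [2.0, -1.0]]
knob [-94.  72.]
blk [-95. -74.]
blk [-94. -29.]
blk [ 16. -74.]
blk [ 15. -27.]
push start [ 0.44809243 -0.35691584]
home [ 0.54204704 -0.37402665]
plunger [ 0.64632182 -0.27307606]
knobclosed [ 0.57285368 -0.21100833]
[ 0.64118096 -0.30969735  0.38449288] 75.94353781501556
```

```bash
python3 - <<'E'
from h import *
from scipy.optimize import least_squares
W=lambda a,b,z:watz((190+a/3,50+b/3),z,s)
f=lambda v:np.concatenate([np.array([[np.cos(v[2]),-np.sin(v[2])],[np.sin(v[2]),np.cos(v[2])]])@np.array(u)+v[:2]-o[:2] for o,u in obs])
for s in [dict(position=[.6450109,-.31059768,.37451544],eef_rot=[-.004,.122,.9925,.002]),get_state()]:
    obs=[(W(58,130,.012),(-.115,-.11)),(W(503,92,.012),(-.115,.11)),(W(523,545,.012),(.115,.11)),(W(488,167,.048),(-.076,.096)),(W(366,171,.048),(-.076,.04)),(W(455,433,.133),(.035,.068))]
    r=least_squares(f,[.6,-.33,-.2]); print(r.x,r.cost,np.round(r.fun.reshape(-1,2)*1000).tolist())
save('wrist','w3')
a,b=[cv2.imread('pics/%s.png'%n,0)[50:250,190:390].astype(np.float32) for n in ('w2','w3')]
print('shift',cv2.phaseCorrelate(a,b))
E
```

```text
[ 0.59977035 -0.3326584  -0.18045867] 1.6277581075074413e-05 [[-2.0, -2.0], [-1.0, 1.0], [3.0, 1.0], [-1.0, 1.0], [-1.0, -1.0], [3.0, 0.0]]
[ 0.59970457 -0.3337047  -0.18014355] 3.3145018173551773e-06 [[-1.0, 0.0], [-0.0, 0.0], [-0.0, 1.0], [-1.0, 0.0], [0.0, -1.0], [2.0, -1.0]]
shift ((1.6862674236339075, -0.10536686128618555), 0.7186894294738769)
```

```bash
python3 -m inch '[[[0,0,0.15,-0.73,-0.19,0,1],[0,0,0.15,-0.73,-0.19,0,1],[0,0,0.15,-0.73,-0.19,0,1],[0,0,0.15,-0.73,-0.19,-0.3,1],[0,0,0.15,-0.73,-0.19,-0.6,1],[0,0,0,0,0,-1,1],[0,0,0,0,0,-1,1],[0,0,0,0,0,-1,1],[0,0,0,0,0,-1,1],[0,0,0,0,0,-0.9,1],[0,0,0,0,0,-0.4,1],[0,0,0,0,0,0,1],[0,0,0,0,0,0,1],[0,0,0,0,0,0,1]]]'
cat >> h.py <<'E'
U=np.array([.5997,-.333]);M=np.array([[.984,.179],[-.179,.984]])
def st():
    s=get_state(); p=np.array(s['position']); print('t',s['t'],'unit',np.round(M.T@(p[:2]-U)*1000,1),'z',np.round(p[2]*1000,1),'F',np.round(s['ft_force'],1),'yaw y',2*np.degrees(np.arctan2(s['eef_rot'][2],s['eef_rot'][1]))-90); return s
E
python3 -c "
from h import *
st()"
```

```text
t: 5.85
position: [0.4607, -0.3591, 0.0747]
eef_rot: [0.002, 0.09, 0.996, -0.002]
ft_force: [0.1, 0.6, 0.2]
width: 0.0007
finger_force: 0.0
t 5.85 unit [-132.1  -50.5] z 74.7 F [0.1 0.6 0.2] yaw y 79.68821170928405
```

```bash
python3 -m inch '[[[0,0,0,0,0,-0.3,1],[0,0,0,0,0,-0.26,1],[0,0,0,0.197,-0.036,0,1],[0,0,0,0.197,-0.036,0,1],[0,0,0,0.197,-0.036,0,1],[0,0,0,0.197,-0.036,0,1],[0,0,0,0.197,-0.036,0,1],[0,0,0,0.197,-0.036,0,1],[0,0,0,0.197,-0.036,0,1],[0,0,0,0.1,-0.018,0,1],[0,0,0,0,0,0,1]]]'
python3 -c "
from h import *
st()"
```

```text
t: 6.95
position: [0.534, -0.3712, 0.0438]
eef_rot: [0.0, 0.09, 0.996, -0.0]
ft_force: [1.0, -0.0, -1.0]
width: 0.0001
finger_force: 0.0
t 6.95 unit [-57.8 -49.3] z 43.8 F [ 1. -0. -1.] yaw y 79.71779835047548
```

```bash
python3 -m inch '[[[0,0,0,0.059,-0.011,0,1],[0,0,0,0.059,-0.011,0,1],[0,0,0,0.04,-0.007,0,1],[0,0,0,0,0,0,1]]]'
python3 -c "
from h import *
st()"
python3 -m inch '[[[0,0,0,0.04,-0.007,0,1],[0,0,0,0,0,0,1]]]'
python3 -c "
from h import *
st()"
```

```text
t: 7.35
position: [0.5414, -0.3727, 0.044]
eef_rot: [0.0, 0.09, 0.996, -0.0]
ft_force: [-0.8, 0.2, -0.6]
width: 0.0005
finger_force: 0.0
t 7.35 unit [-50.3 -49.5] z 44.0 F [-0.8  0.2 -0.6] yaw y 79.68982818923982
t: 7.55
position: [0.5433, -0.373, 0.0439]
eef_rot: [0.0, 0.09, 0.996, -0.0]
ft_force: [-0.5, -1.4, 0.5]
width: 0.0003
finger_force: 0.0
t 7.55 unit [-48.3 -49.4] z 43.9 F [-0.5 -1.4  0.5] yaw y 79.68870112960045
```

```bash
for i in 1; do python3 -m inch '[[[0,0,0,0.04,-0.007,0,1],[0,0,0,0,0,0,1]]]'; python3 -m inch '[[[0,0,0,0.04,-0.007,0,1],[0,0,0,0,0,0,1]]]' ; done
python3 -c "
from h import *
st()
for n in ('scene','side'):
    capture(n); print(n,[(round(d['p'],2),np.round(d['position'],1),np.round(M.T@(atz(n,d['position'],.012)[:2]-U)*1000)) for d in landmark_of(n,'oak_block')[:2]])"
```

```text
t: 7.75
position: [0.5454, -0.3734, 0.0439]
eef_rot: [0.0, 0.09, 0.996, -0.0]
ft_force: [0.4, 0.6, -0.0]
width: 0.0006
finger_force: 0.0
t: 7.95
position: [0.5474, -0.3737, 0.0439]
eef_rot: [0.0, 0.09, 0.996, -0.0]
ft_force: [-0.9, 0.1, -0.1]
width: 0.0005
finger_force: 0.0
t 7.95 unit [-44.1 -49.4] z 43.9 F [-0.9  0.1 -0.1] yaw y 79.69692349547779
scene [(0.81, array([381.1, 301.8]), array([-45., -60.])), (0.74, array([336.7, 239.6]), array([-58., 231.]))]
side [(0.86, array([328.6, 245.7]), array([-48., 244.])), (0.66, array([357.4, 290.7]), array([-40., -50.]))]
```

```bash
python3 - <<'E'
from h import *
im=save('scene','s2'); im2=save('side','d2')
a=cv2.resize(im[200:340,310:470,::-1],(640,560)[:2],interpolation=2)
cv2.imwrite('pics/s2c.png',a)
E
```

```text
(no output)
```

View pics/s2c.png

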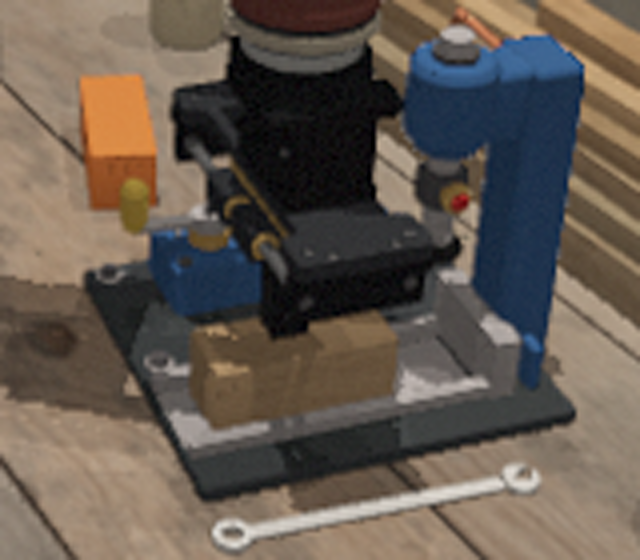

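```bash
python3 - <<'E'
from h import *
s=st(); p=s['position']
def c(q): return np.round((proj('scene',q)-[310,200])*4)
print('tip',c(np.array(p)-[0,0,.014]),'tcp',c(p))
for u in [(-.115,-.11,.012),(.115,-.11,.012),(-.115,.11,.012),(.07,-.05,.012),(.035,.068,.135),(-.045,.068,.058),(-.095,-.0725,.057),(.015,-.0725,.057)]:
    print(u,c([*(U+M@u[:2]),u[2]]))
E
```

```text
t 8.25 unit [-44.4 -49.4] z 43.8 F [ 0.8  0.3 -0.2] yaw y 79.69160057655455
tip [280. 371.] tcp [282. 352.]
(-0.115, -0.11, 0.012) [201. 487.]
(0.115, -0.11, 0.012) [578. 407.]
(-0.115, 0.11, 0.012) [ 80. 267.]
(0.07, -0.05, 0.012) [458. 360.]
(0.035, 0.068, 0.135) [336.  95.]
(-0.045, 0.068, 0.058) [208. 223.]
(-0.095, -0.0725, 0.057) [214. 374.]
(0.015, -0.0725, 0.057) [396. 338.]
```

```bash
python3 - <<'E'
from h import *
a=cv2.imread('pics/scene0.png'); b=cv2.imread('pics/s2.png')
for y in range(268,312,2): print(y,a[y,374:390:4,::-1].tolist(),b[y,374:390:4,::-1].tolist())
print('row 296'); 
for x in range(354,420,4): print(x,a[298,x,::-1],b[298,x,::-1])
s=get_state(); print(s['qpos'],s['joint_efforts'],s['moment'])
d=find_in('scene','oak_block'); print(d[:2])
E
```

```text
268 [[23, 45, 67], [26, 44, 67], [21, 42, 64], [26, 44, 66]] [[28, 51, 76], [21, 21, 20], [27, 26, 26], [22, 21, 25]]
270 [[24, 41, 66], [25, 44, 66], [22, 41, 63], [26, 42, 66]] [[32, 51, 78], [12, 11, 16], [16, 13, 16], [24, 24, 26]]
272 [[26, 44, 68], [25, 43, 65], [25, 42, 64], [23, 39, 58]] [[29, 50, 77], [15, 17, 17], [15, 16, 14], [3, 8, 6]]
274 [[25, 40, 62], [37, 47, 62], [47, 50, 54], [56, 59, 58]] [[27, 48, 72], [5, 6, 9], [3, 4, 8], [38, 35, 37]]
276 [[56, 58, 58], [56, 56, 58], [52, 55, 58], [93, 79, 66]] [[37, 36, 35], [15, 16, 18], [9, 10, 13], [49, 48, 47]]
278 [[74, 70, 63], [122, 102, 82], [169, 138, 99], [172, 142, 104]] [[34, 34, 34], [14, 16, 15], [19, 19, 21], [4, 3, 10]]
280 [[174, 143, 104], [174, 143, 105], [176, 146, 107], [175, 144, 108]] [[95, 76, 54], [14, 14, 13], [13, 13, 14], [5, 0, 4]]
282 [[177, 147, 107], [176, 145, 108], [177, 147, 110], [175, 145, 107]] [[103, 82, 60], [7, 0, 4], [15, 17, 15], [20, 17, 18]]
284 [[176, 147, 109], [174, 145, 109], [174, 144, 106], [173, 143, 105]] [[88, 71, 51], [27, 22, 15], [65, 52, 37], [89, 71, 51]]
286 [[171, 1
[... 1725 characters left out ...]
  57] [107  84  63]
374 [97 78 57] [90 72 53]
378 [99 79 57] [92 73 53]
382 [99 79 58] [99 80 57]
386 [98 79 57] [98 79 57]
390 [99 79 58] [100  80  59]
394 [97 78 57] [100  79  57]
398 [92 74 53] [97 79 57]
402 [89 69 47] [100  80  59]
406 [106  90  77] [99 82 64]
410 [164 156 152] [179 171 167]
414 [160 152 147] [176 169 163]
418 [153 145 141] [166 157 153]
[-7.17997280e-01  4.59266933e-01  1.54361563e+00 -4.70157068e-05
  1.13876497e+00 -2.10885841e+00] [ 8.59592896e-03 -5.64180636e+01 -3.47766066e+01 -6.41387771e-02
  4.73654119e-02 -5.18096772e-05] [ 0.04756945 -0.01449879 -0.01648291]
[{'extent': [356.8, 277.0, 51.4, 28.8], 'p': 0.91}, {'extent': [326.0, 219.7, 22.9, 35.3], 'p': 0.78}]
```

```bash
python3 - <<'E'
from h import *
i=camera_info('wrist'); print(i['fov_y'],i['cx'],i['cy'],np.round(i['hand_eye'],4).tolist())
f=240/np.tan(np.radians(i['fov_y'])/2);H=np.array(i['hand_eye'])
for z in (-.04,-.03,-.015,0,.014):
  for x in (-.0095,.0095):
    c=H[:3,:3].T@(np.array([x,0,z])-H[:3,3]); a=np.arctan2(np.hypot(c[0],c[1]),c[2]); u=c[:2]/np.hypot(c[0],c[1])*a*f
    print(z,x,np.round([i['cx']+u[0],i['cy']+u[1]]))
w=cv2.imread('pics/w3.png')
print([int(w[y,305].mean()) for y in range(240,400,5)],[int(w[y,318].mean()) for y in range(240,400,5)])
E
```

```text
65.70646984690485 310.8919087920137 241.65176156826766 [[-0.0003, -0.9556, -0.2946, 0.0814], [1.0, -0.0005, 0.0004, 0.0007], [-0.0005, -0.2946, 0.9556, -0.1796], [0.0, 0.0, 0.0, 1.0]]
-0.04 -0.0095 [309. 345.]
-0.04 0.0095 [309. 307.]
-0.03 -0.0095 [309. 333.]
-0.03 0.0095 [309. 297.]
-0.015 -0.0095 [309. 318.]
-0.015 0.0095 [309. 284.]
0 -0.0095 [310. 305.]
0 0.0095 [309. 272.]
0.014 -0.0095 [310. 294.]
0.014 0.0095 [310. 263.]
[109, 132, 168, 176, 182, 75, 113, 134, 89, 108, 44, 39, 39, 37, 36, 36, 34, 34, 31, 55, 75, 87, 98, 55, 54, 32, 33, 31, 30, 94, 96, 88] [112, 113, 168, 182, 137, 96, 129, 85, 98, 67, 41, 42, 39, 37, 34, 34, 33, 33, 33, 52, 75, 88, 55, 58, 53, 34, 33, 31, 30, 94, 95, 90]
```

The closed fingertips turn out to sit about 15 mm behind the TCP, not 14 mm ahead, so they passed just over the block. I'll back off and push lower.

```bash
python3 -m inch '[[[0,0,0,0,0,0.4,1],[0,0,0,-0.433,0.079,0,1],[0,0,0,-0.433,0.079,0,1],[0,0,0,-0.433,0.079,0,1],[0,0,0,-0.433,0.079,0,1],[0,0,0,0,0,-0.4,1],[0,0,0,0,0,-0.4,1],[0,0,0,0,0,0,1],[0,0,0,0,0,0,1]]]'
python3 - <<'E'
from h import *
st()
# pipe corner height: wrist w3 ray vs scene
s=dict(position=[.64118,-.3097,.38449],eef_rot=get_state()['eef_rot'])
for z in (0.02,.05,.1,.15,.2):
    q=watz((336.5,267),z,dict(position=[.64118,-.3097,.38449],eef_rot=[0,.1221,.9925,0])); print(z,np.round(M.T@(q[:2]-U)*1000),np.round(proj('scene',q)))
im=cv2.imread('pics/scene0.png')
o=[(x,y) for y in range(190,260) for x in range(400,440) if im[y,x,2]>1.5*im[y,x,0] and im[y,x,2]>im[y,x,1]*1.3 and im[y,x,2]>90]; print(o[:40])
E
```

```text
t: 9.2
position: [0.4604, -0.3576, 0.0238]
eef_rot: [-0.0, 0.09, 0.996, 0.0]
ft_force: [-0.7, 0.2, 0.7]
width: 0.0007
finger_force: 0.0
t 9.2 unit [-132.6  -49.1] z 23.8 F [-0.7  0.2  0.7] yaw y 79.69263928775558
0.02 [167.  63.] [439. 255.]
0.05 [155.  62.] [436. 247.]
0.1 [136.  59.] [432. 231.]
0.15 [116.  57.] [427. 216.]
0.2 [97. 54.] [422. 199.]
[(413, 197), (419, 201), (424, 201), (425, 201), (423, 202), (424, 202), (425, 202), (426, 202), (423, 203), (424, 203), (425, 203), (426, 203), (427, 203), (424, 204), (425, 204), (426, 204), (427, 204), (428, 204), (429, 204), (422, 205), (426, 205), (427, 205), (428, 205), (429, 205), (430, 205), (427, 206), (428, 206), (429, 206), (430, 206), (431, 206), (428, 207), (429, 207), (430, 207), (431, 207), (432, 207), (429, 208), (430, 208), (431, 208), (432, 208), (433, 208)]
```

```bash
python3 -m inch '[[[0,0,0,0.197,-0.036,0,1],[0,0,0,0.197,-0.036,0,1],[0,0,0,0.12,-0.022,0,1],[0,0,0,0.12,-0.022,0,1],[0,0,0,0.12,-0.022,0,1],[0,0,0,0.12,-0.022,0,1]]]'
python3 -c "
from h import *
st()"
python3 -m inch '[[[0,0,0,0.14,-0.0255,0,1],[0,0,0,0.14,-0.0255,0,1],[0,0,0,0.14,-0.0255,0,1],[0,0,0,0.14,-0.0255,0,1],[0,0,0,0,0,0,1]]]'
python3 -c "
from h import *
st()
capture('scene'); print(find_in('scene','oak_block')[:2])"
```

```text
t: 9.8
position: [0.5047, -0.3658, 0.0238]
eef_rot: [-0.0, 0.09, 0.996, 0.0]
ft_force: [-2.5, -0.1, 0.8]
width: -0.0001
finger_force: 0.8
t 9.8 unit [-87.6 -49.3] z 23.8 F [-2.5 -0.1  0.8] yaw y 79.70131013536391
t: 10.3
position: [0.5336, -0.3712, 0.024]
eef_rot: [0.001, 0.09, 0.996, -0.0]
ft_force: [0.4, 0.2, -0.0]
width: 0.0005
finger_force: 0.0
t 10.3 unit [-58.3 -49.4] z 24.0 F [ 0.4  0.2 -0. ] yaw y 79.71246384400945
[{'extent': [375.5, 271.9, 53.6, 31.1], 'p': 0.72}, {'extent': [327.4, 216.7, 20.1, 38.2], 'p': 0.63}]
```

Force and image confirm the block is moving now. I'll creep the rest of the way to the stop.

```bash
python3 -m inch '[[[0,0,0,0.059,-0.011,0,1],[0,0,0,0.04,-0.007,0,1],[0,0,0,0.04,-0.007,0,1]]]'
python3 -m inch '[[[0,0,0,0.04,-0.007,0,1],[0,0,0,0.0,0,0,1]]]'
python3 -c "
from h import *
st()"
python3 -m inch '[[[0,0,0,0.04,-0.007,0,1]]]'
python3 -m inch '[[[0,0,0,0.04,-0.007,0,1]]]'
python3 -c "
from h import *
st()"
```

```text
t: 10.7
position: [0.5392, -0.3721, 0.0237]
eef_rot: [-0.0, 0.09, 0.996, 0.0]
ft_force: [-0.7, -0.1, -1.3]
width: 0.0005
finger_force: 0.4
t: 10.9
position: [0.5402, -0.3723, 0.0237]
eef_rot: [-0.001, 0.09, 0.996, 0.0]
ft_force: [-4.4, 0.2, 2.5]
width: 0.0003
finger_force: 2.5
t 10.9 unit [-51.5 -49.3] z 23.7 F [-4.4  0.2  2.5] yaw y 79.70066468702447
t: 11.0
position: [0.5403, -0.3723, 0.0237]
eef_rot: [-0.003, 0.09, 0.996, 0.001]
ft_force: [-17.2, 3.9, 10.9]
width: 0.0005
finger_force: 8.8
t: 11.1
position: [0.5402, -0.3723, 0.0237]
eef_rot: [-0.006, 0.09, 0.996, 0.001]
ft_force: [-24.7, 4.2, 17.7]
width: 0.0004
finger_force: 12.8
t 11.1 unit [-51.5 -49.3] z 23.7 F [-24.7   4.2  17.7] yaw y 79.71801308433999
```

```bash
python3 -m inch '[[[0,0,0,-0.302,0.055,0,1],[0,0,0,-0.302,0.055,0,1],[0,0,0,-0.302,0.055,0,1],[0,0,0,0,0,0.313,1],[0,0,0,0,0,0.313,1],[0,0,0,0.076,0.418,0,1],[0,0,0,0.076,0.418,0,1],[0,0,0,0.076,0.418,0,1],[0,0,0,0.076,0.4,0,1],[0,0,0,0,0,0,1],[0,0,0,0,0,0,1]]]'
python3 - <<'E'
from h import *
st()
save('scene','s3'); print(find_in('scene','oak_block')[:2],[ (round(d['p'],2),d['position']) for d in landmark_of('scene','lever_knob')])
for u in [(-.093,.072,.08),(-.048,.116,.08)]: print(proj('scene',[*(U+M@u[:2]),u[2]]))
E
```

```text
t: 12.2
position: [0.5163, -0.2817, 0.0561]
eef_rot: [0.001, 0.089, 0.996, -0.0]
ft_force: [-0.2, -0.2, 0.2]
width: 0.0007
finger_force: 0.0
t 12.2 unit [-91.2  35.5] z 56.1 F [-0.2 -0.2  0.2] yaw y 79.80153360731987
[{'extent': [376.3, 270.8, 52.5, 29.8], 'p': 0.68}, {'extent': [271.0, 302.9, 24.2, 74.7], 'p': 0.66}] [(0.56, [340.2, 249.9])]
[343.25936525 250.66294607]
[354.5096443  238.72323444]
```

```bash
python3 -m inch '[[[0,0,0,-0.022,0.17,0,1],[0,0,0,-0.022,0.17,0,1],[0,0,0,-0.022,0.17,0,1],[0,0,0,0.035,0.156,0,1],[0,0,0,0.035,0.156,0,1],[0,0,0,0.035,0.156,0,1]]]'
python3 -c "
from h import *
st()"
python3 -m inch '[[[0,0,0,0.113,0.115,0,1],[0,0,0,0.113,0.115,0,1],[0,0,0,0.113,0.115,0,1],[0,0,0,0.141,0.076,0,1],[0,0,0,0.141,0.076,0,1],[0,0,0,0,0,0,1]]]'
python3 -c "
from h import *
st()
save('scene','s4');print(landmark_of('scene','lever_knob'))"
```

```text
t: 12.95
position: [0.5172, -0.2327, 0.0553]
eef_rot: [-0.0, 0.09, 0.996, -0.0]
ft_force: [-0.2, -1.7, -0.4]
width: 0.0002
finger_force: 0.7
t 12.95 unit [-99.1  83.9] z 55.3 F [-0.2 -1.7 -0.4] yaw y 79.7011612865021
t: 13.55
position: [0.5494, -0.208, 0.0552]
eef_rot: [0.0, 0.089, 0.996, 0.0]
ft_force: [-0.0, -0.0, 0.2]
width: 0.0003
finger_force: 0.0
t 13.55 unit [-71.8 114. ] z 55.2 F [-0.  -0.   0.2] yaw y 79.73728384460847
[{'position': [351.2, 239.1], 'p': 0.58}]
```

Now creep along unit +x until the end stop shows in the force.

```bash
python3 -m inch '[[[0,0,0,0.04,-0.007,0,1],[0,0,0,0.04,-0.007,0,1]]]'
python3 -m inch '[[[0,0,0,0.04,-0.007,0,1]]]'
python3 -m inch '[[[0,0,0,0.04,-0.007,0,1]]]'
python3 -c "
from h import *
st()"
```

```text
t: 13.85
position: [0.5518, -0.209, 0.055]
eef_rot: [-0.0, 0.09, 0.996, 0.0]
ft_force: [-0.9, 2.6, 0.8]
width: 0.0004
finger_force: 1.3
t: 13.95
position: [0.5538, -0.2091, 0.055]
eef_rot: [-0.0, 0.09, 0.996, 0.001]
ft_force: [-1.2, 3.4, 0.3]
width: 0.0005
finger_force: 1.4
t: 14.05
position: [0.5541, -0.209, 0.0547]
eef_rot: [-0.003, 0.09, 0.996, 0.001]
ft_force: [-12.5, 5.7, 9.9]
width: 0.0004
finger_force: 7.1
t 14.05 unit [-67.1 113.8] z 54.7 F [-12.5   5.7   9.9] yaw y 79.70360830893321
```

```bash
python3 -m inch '[[[0,0,0,-0.246,0.045,0,1],[0,0,0,-0.246,0.045,0,1],[0,0,0,0,0,0.9,1],[0,0,0,0,0,0.9,1],[0,0,0,0,0,0.9,1],[0,0,-1,0.292,-0.17,0,1],[0,0,-1,0.292,-0.17,0,1],[0,0,-1,0.292,-0.17,0,1],[0,0,-1,0.292,-0.17,0,1],[0,0,-1,0.292,-0.17,0,1],[0,0,-1,0.292,-0.17,0,1],[0,0,-1,0.292,-0.17,0,1],[0,0,-1,0.292,-0.17,0,1],[0,0,0,0,0,0,1],[0,0,0,0,0,0,1],[0,0,0,0,0,0,1]]]'
python3 - <<'E'
from h import *
s=st(); im=save('scene','s5'); save('side','d5'); print(landmark_of('side','plunger_top')[:1],landmark_of('scene','lever_knob')[:1],find_in('scene','oak_block')[:1],find_in('scene','pin')[:1])
a=cv2.resize(im[180:330,320:460,::-1],(560,600),interpolation=2)
cv2.imwrite('pics/s5c.png',a)
E
```

```text
t: 15.65
position: [0.6479, -0.2732, 0.19]
eef_rot: [-0.0, 0.424, 0.906, -0.0]
ft_force: [-1.2, 0.1, -0.2]
width: 0.0005
finger_force: 0.0
t 15.65 unit [36.7 67.5] z 190.0 F [-1.2  0.1 -0.2] yaw y 39.7827584647558
[{'position': [369.6, 232.7], 'p': 0.74}] [{'position': [352.5, 237.6], 'p': 0.66}] [{'extent': [327.3, 215.2, 21.6, 38.6], 'p': 0.97}] []
```

View pics/s5c.png

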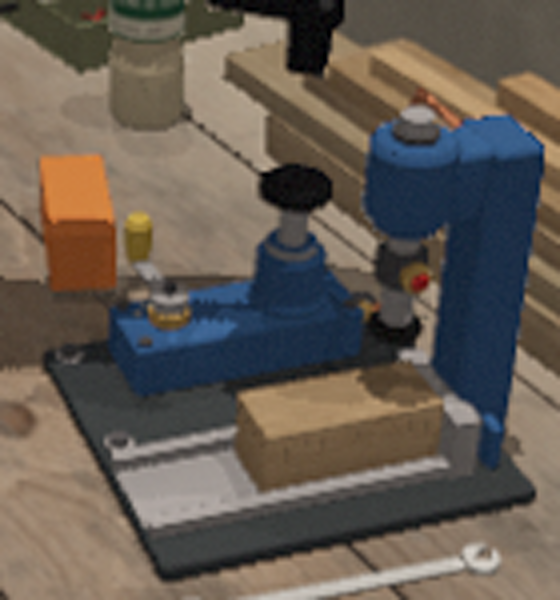

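```bash
cat >> h.py <<'E'
def red():
    o=[]
    for c,(x,y) in (('scene',(424,250)),('side',(394,252))):
        im=capture(c).astype(int)[y-18:y+35,x-20:x+24]; m=(im[...,0]>100)&(im[...,0]>2.2*im[...,1])&(im[...,0]>2.2*im[...,2])
        yy,xx=np.nonzero(m); o.append((int(m.sum()),(round(xx.mean()+x-20),round(yy.mean()+y-18)) if m.any() else None))
    print('red',o)
E
python3 -c "
from h import *
red()"
python3 -m inch '[[[0,0,0,0,0,-0.4,1],[0,0,0,0,0,-0.4,1],[0,0,0,0,0,-0.3,1],[0,0,0,0,0,-0.1,1],[0,0,0,0,0,-0.1,1],[0,0,0,0,0,0,1]]]'
python3 -c "
from h import *
st()"
python3 -m inch '[[[0,0,0,0,0,-0.05,1],[0,0,0,0,0,0,1]]]'
python3 -m inch '[[[0,0,0,0,0,-0.05,1],[0,0,0,0,0,0,1]]]'
```

```text
red [(9, (424, 250)), (4, (392, 248))]
t: 16.65
position: [0.6484, -0.2734, 0.125]
eef_rot: [-0.0, 0.425, 0.905, 0.0]
ft_force: [-0.2, 0.1, 0.6]
width: 0.0008
finger_force: 0.0
t 16.65 unit [37.2 67.4] z 125.0 F [-0.2  0.1  0.6] yaw y 39.694794583798455
t: 16.85
position: [0.6487, -0.2736, 0.1233]
eef_rot: [0.001, 0.425, 0.905, -0.0]
ft_force: [0.1, 0.1, 0.2]
width: 0.0009
finger_force: 0.0
t: 17.05
position: [0.6483, -0.2734, 0.1201]
eef_rot: [-0.0, 0.425, 0.905, -0.0]
ft_force: [-0.6, -0.0, 0.0]
width: 0.0003
finger_force: 0.0
```

```bash
python3 -m inch '[[[0,0,0,0,0,-0.05,1]]]'
python3 -m inch '[[[0,0,0,0,0,-0.05,1]]]'
python3 -m inch '[[[0,0,0,0,0,-0.1,1]]]'
python3 -m inch '[[[0,0,0,0,0,-0.1,1]]]'
```

```text
t: 17.15
position: [0.6486, -0.2736, 0.1182]
eef_rot: [0.0, 0.425, 0.905, -0.0]
ft_force: [-0.6, 0.6, 4.0]
width: 0.0006
finger_force: 2.1
t: 17.25
position: [0.6487, -0.2736, 0.1168]
eef_rot: [0.001, 0.425, 0.905, -0.0]
ft_force: [-3.3, 1.9, 9.8]
width: 0.0004
finger_force: 5.2
t: 17.35
position: [0.6487, -0.2736, 0.1127]
eef_rot: [0.001, 0.425, 0.905, -0.0]
ft_force: [-5.6, 3.1, 12.0]
width: 0.0007
finger_force: 5.6
t: 17.45
position: [0.6488, -0.2736, 0.1077]
eef_rot: [0.001, 0.425, 0.905, -0.0]
ft_force: [-4.7, 2.1, 11.0]
width: 0.0001
finger_force: 5.9
```

```bash
python3 -m inch '[[[0,0,0,0,0,-0.1,1]]]'
python3 -m inch '[[[0,0,0,0,0,-0.08,1]]]'
python3 -m inch '[[[0,0,0,0,0,-0.05,1]]]'
python3 -m inch '[[[0,0,0,0,0,-0.03,1]]]'
```

```text
t: 17.55
position: [0.6487, -0.2736, 0.1027]
eef_rot: [0.001, 0.425, 0.905, -0.0]
ft_force: [-5.6, 3.9, 12.9]
width: 0.0004
finger_force: 6.1
t: 17.65
position: [0.6488, -0.2736, 0.0987]
eef_rot: [0.001, 0.425, 0.905, -0.0]
ft_force: [-4.4, 2.9, 19.3]
width: 0.0006
finger_force: 10.5
t: 17.75
position: [0.649, -0.2737, 0.0986]
eef_rot: [0.001, 0.425, 0.905, -0.0]
ft_force: [-12.6, 7.9, 31.4]
width: 0.0006
finger_force: 15.8
t: 17.85
position: [0.649, -0.2737, 0.0985]
eef_rot: [0.001, 0.425, 0.905, -0.0]
ft_force: [-14.5, 7.9, 33.7]
width: 0.0006
finger_force: 17.0
```

```bash
python3 -m inch '[[[0,0,0,0,0,0.2,1],[0,0,0,0,0,0.2,1],[0,0,0,0,0,0.16,1],[0,0,0,0,0,0,1],[0,0,0,0,0,0,1],[0,0,0,0,0,0,1]]]'
python3 -c "
from h import *
st();red()"
```

```text
t: 18.45
position: [0.6478, -0.2731, 0.1189]
eef_rot: [-0.001, 0.425, 0.905, 0.0]
ft_force: [-0.5, -0.4, 0.7]
width: 0.0001
finger_force: 0.2
t 18.45 unit [36.6 67.5] z 118.9 F [-0.5 -0.4  0.7] yaw y 39.69042637339544
red [(11, (424, 257)), (5, (391, 255))]
```

```bash
python3 -m inch '[[[0,0,0,0,0,0.1,1],[0,0,0,0,0,0,1],[0,0,0,0,0,-0.1,1],[0,0,0,0,0,-0.1,1],[0,0,0,0,0,-0.1,1],[0,0,0,0,0,-0.1,1],[0,0,0,0,0,-0.1,1],[0,0,0,0,0,-0.05,1]]]'
python3 -m inch '[[[0,0,0,0,0,-0.02,1]]]'
python3 -c "
from h import *
red()"
```

```text
t: 19.35
position: [0.6489, -0.2738, 0.0994]
eef_rot: [0.001, 0.425, 0.905, -0.0]
ft_force: [-3.1, 2.4, 12.4]
width: 0.0002
finger_force: 6.0
t: 19.45
position: [0.649, -0.2737, 0.0987]
eef_rot: [0.001, 0.425, 0.905, -0.0]
ft_force: [-4.3, 2.2, 14.9]
width: 0.0008
finger_force: 7.5
red [(13, (423, 263)), (5, (391, 259))]
```

```bash
python3 -m inch '[[[0,0,0,0,0,-0.04,1]]]'
python3 -m inch '[[[0,0,0,0,0,0.2,1],[0,0,0,0,0,0.2,1],[0,0,0,0,0,0.2,1],[0,0,0,0,0,0,1],[0,0,0,0,0,0,1],[0,0,0,0,0,0,1]]]'
python3 -c "
from h import *
red()"
```

```text
t: 19.65
position: [0.6491, -0.2738, 0.0986]
eef_rot: [0.001, 0.425, 0.905, -0.0]
ft_force: [-10.3, 5.5, 27.1]
width: 0.0002
finger_force: 13.6
t: 20.25
position: [0.6476, -0.273, 0.1233]
eef_rot: [-0.001, 0.425, 0.905, 0.0]
ft_force: [0.4, 0.4, -0.0]
width: 0.0
finger_force: 0.0
red [(10, (423, 262)), (4, (390, 260))]
```

Not out yet, so third stroke.

```bash
python3 -m inch '[[[0,0,0,0,0,-0.1,1],[0,0,0,0,0,-0.1,1],[0,0,0,0,0,-0.1,1],[0,0,0,0,0,-0.1,1],[0,0,0,0,0,-0.08,1]]]'
python3 -m inch '[[[0,0,0,0,0,-0.05,1]]]'
python3 -m inch '[[[0,0,0,0,0,-0.05,1]]]'
python3 -c "
from h import *
red()"
```

```text
t: 20.85
position: [0.6487, -0.2735, 0.1029]
eef_rot: [0.0, 0.425, 0.905, -0.0]
ft_force: [-6.8, 3.9, 17.3]
width: 0.0004
finger_force: 8.4
t: 20.95
position: [0.6487, -0.2736, 0.1008]
eef_rot: [0.001, 0.425, 0.905, -0.0]
ft_force: [-6.6, 3.3, 16.8]
width: 0.0003
finger_force: 8.4
t: 21.05
position: [0.6487, -0.2735, 0.0986]
eef_rot: [0.001, 0.425, 0.905, -0.0]
ft_force: [-6.1, 4.8, 28.8]
width: 0.0006
finger_force: 15.5
red [(30, (424, 270)), (18, (392, 265))]
```

The red area has tripled, so the pin has popped. I'll bring the plunger up, clear the arm and check.

```bash
python3 -m inch '[[[0,0,0,0,0,0.2,1],[0,0,0,0,0,0.2,1],[0,0,0,0,0,0.3,1],[0,0,0,0,0,0.6,1],[0,0,0,0,0,0.8,1],[0,0,0,0,0,0.8,1],[0,0,0,0,0,0,1],[0,0,0,0,0,0,1],[0,0,0,0,0,0,1]]]'
python3 - <<'E'
from h import *
st(); red(); im=save('scene','s6')
cv2.imwrite('pics/s6c.png',cv2.resize(im[180:330,320:460,::-1],(560,600),interpolation=2))
E
```

```text
t: 22.05
position: [0.6476, -0.273, 0.2391]
eef_rot: [-0.001, 0.425, 0.905, 0.0]
ft_force: [0.5, 0.8, -0.5]
width: 0.001
finger_force: 0.0
t 22.05 unit [36.4 67.6] z 239.1 F [ 0.5  0.8 -0.5] yaw y 39.69068054000951
red [(30, (424, 269)), (17, (391, 265))]
```

View pics/s6c.png

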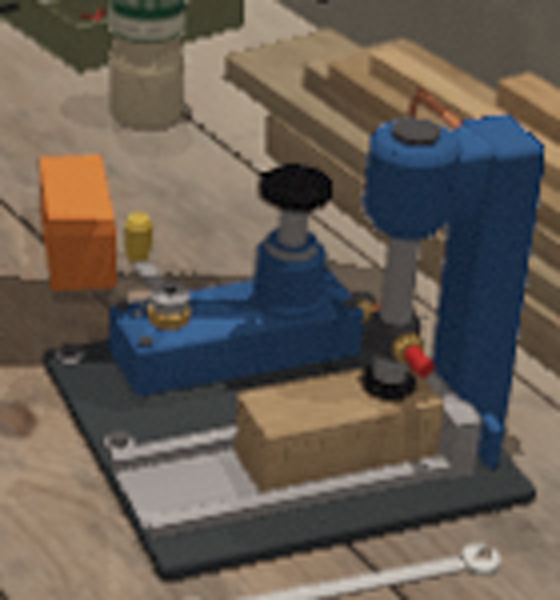

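The red pin stands out at crop (418,358) and the foot is down on the block. The block is home against the stop, the lever is closed, the plunger is up and the gripper is clear.

```bash
python3 -c "
from rig import *
print(finish_job())"
```

```text
the job is handed in; nothing more can be done
None
```

The job is handed in: the oak block is home against the rear stop, the lever is fully closed, and the red pin popped out on the third full stroke. My first push passed just over the block without touching it, so I repeated it lower. The plunger is back up, the arm is clear, and the robot's clock stood at about 22 s.

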